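# Hang an object mount on the twin studs of a sloped easel

### The job

Take the grey mount with the red disc by its black grip and hang it on the sloped white easel: feel gently for the two brass studs so that both enter the wide ends of its two keyholes together and the mount lies flat on the deck, then slide it down the slope until it is fully home with the studs at the ends of the narrow necks, and let go. Never force it, and leave the mount with the blue disc and the other things on the table where they are.

Things in the scene. Friction and masses are not known exactly. Their poses are not given: they have to be found in the camera images.
- red_mount: The mount to hang: grey rigid plate 90 (x) x 130 (y) x 5 mm, 0.2 to 0.45 kg, flat on the table. Origin: centre of its underside; x towards its top edge (red stripe), z up out of its face. On its face a red disc 64 mm across, 3 mm high, with a black grip bar in the middle. Two keyholes go through it, 90 mm apart along y, necks towards +x.
- red_grip (a point): Middle of the red mount's black grip bar, 33 mm above the plate's underside. The bar is 44 (x) x 16 (y) mm, 40 mm tall on the plate's face; its top is 45 mm above the underside. Pinch it across its 16 mm.
- red_key_left (a point): Middle of the wide end of the keyhole at the mount's y = +45 mm (x = 0), at the underside. The wide end is a square opening 16.5 x 16.5 mm; from it a neck 8.5 mm wide runs towards +x and ends at x = +17 mm.
- red_key_right (a point): The same for the keyhole at y = -45 mm.
- deck: The easel's white deck, 150 (x) x 190 (y) mm, 85 mm above the table, sloping 0.35 rad. Origin: middle of its surface; x up the slope, y across, z square out of it. At x = 0 a flush black bar bears two brass-headed studs, 90 mm apart along y: shank 6 mm, head 14 mm across from 7.5 to 12.5 mm above the surface, bevelled to 12 mm at the top.
- stud_mid (a point): Nominal middle between the two studs, on the deck's surface at its centre line. The stud bar was clamped by hand in its cross groove: the true middle lies up to 15 mm from this point along the deck's y, either way, differs each time and is not reported. The clamp does not give under gentle force.
- deck_edge (a point): Middle of the deck's lower edge, on its surface (deck x = -75 mm). To spare the objects the whole deck, studs included, is cushioned on springs square to its surface: it gives from about 4 N on, then 2.5 N per mm, up to a hard stop at 6 mm. More than 25 N between mount and easel is forcing it.
- entry (a point): Where the mount's origin belongs (its axes along the deck's) for the studs to enter the wide ends: deck x = 0, on the surface; along y shifted as the studs are.
- home (a point): Where the mount's origin ends when slid fully down the slope: deck x = -14 mm, the shanks at the ends of the necks, the heads over the plate; along y shifted as the studs are. It stays there by its own weight when let go.
- blue_mount: The same kind of mount but with a blue disc and blue stripe; to be left alone. Origin and axes as for the red one.
- brush: Bystander: wooden-handled brush, to be left alone. Origin at the centre of its underside.
- basket: Bystander: conical tan basket lid, 150 mm across, to be left alone. Origin at the centre of its underside.
- gourd_cup: Bystander: terracotta cup, to be left alone. Origin at the centre of its underside.
- tape_roll: Bystander: white ring of tape, 90 mm across, to be left alone. Origin at the centre of its underside.
- stopper: Bystander: small dark wooden stopper, to be left alone. Origin at the centre of its underside.
- jar: Bystander: small glass jar, to be left alone. Origin at the centre of its underside.
Not all that is in view belongs to the job. Leave any green, orange or pink look-alike of the red_mount alone.

How it is judged (in metres and radians):
On the way:
1. the red mount lies flat on the deck with both studs in the wide ends of its keyholes, not yet slid down (z of red_mount in the frame of deck between -0.003 and 0.002 m and y of red_mount in the frame of deck between -0.02 and 0.02 m and angle between the z axis of red_mount and the z axis of deck, either way round below 0.05 rad and angle between the x axis of red_mount and the x axis of deck, either way round below 0.08 rad and x of red_mount in the frame of deck between -0.006 and 0.006 m), for 0.1 s.
At the end, for the whole second after the job is handed in: The red mount hangs on both studs: flat on the deck (underside within 2 mm of it, within 0.05 rad), square to it within 0.08 rad, slid down to its home place (origin at deck x = -14 mm, within 2.5 mm), released and at rest (z of red_mount in the frame of deck between -0.003 and 0.002 m and y of red_mount in the frame of deck between -0.02 and 0.02 m and angle between the z axis of red_mount and the z axis of deck, either way round below 0.05 rad and angle between the x axis of red_mount and the x axis of deck, either way round below 0.08 rad and x of red_mount in the frame of deck between -0.0165 and -0.0115 m and linear speed of red_mount below 0.01 m/s); the robot touches nothing.
It fails at once if the red mount pressed against the easel with more than 25 N (contact force between red_mount and deck above 25 N).
It fails at once if the blue mount or a bystander moved by more than 20 mm (distance of any of blue_mount, brush, basket, gourd_cup, tape_roll, stopper, jar from where it was at the start of the episode above 0.02 m).
It also fails if it takes over 72 s, if anything falls off the work surface, if the arm or the gripper's body presses on something with over 40 N, if the wrist force passes 120 N, or if a joint passes its speed limit or range.

### The arm

A 6-joint arm with a two-finger parallel gripper is mounted at the origin on the work surface. World frame = base frame: x ahead of the robot, y to its left, z up, the work surface at z = 0. Lengths are in m, angles in degrees, forces in N, time in s.
With the tool pointing down it reaches from about 0.4 to 0.825 m from the base axis. Payload 7 kg.
Tool frame: the origin (TCP) lies midway between the tips of the shut fingers; the grasp point (between the pads) lies 19 mm behind it; z points along the fingers, y is the line along which they close (so a half turn about z gives the same grasp; the last joint's range is limited). The gripper opens to 88 mm and grips with 3 to 60 N. Pads are 19 mm wide; open, the fingers measure 130 mm over their backs; the gripper's body (78 mm by 193 mm) begins 47 mm behind the grasp point.
Start: joints at [-53.623, 20.546, 0.682, 0, -70.136, -16.507], TCP at [0.229, -0.635, 0.227] pointing down, gripper open.
Joint ranges: [-176.03, 176.03], [-82.01, 121.73], [-58.28, 71.71], [-173.87, 95.51], [-174.79, -0.11], [-173.66, 173.66]. Speed limits (degrees/s): [136.94, 136.94, 172.46, 180, 180, 180].

### API

Orientations are given as a 3x3 rotation matrix whose columns are the frame's x, y, z axes.
In Python, from rig import robot gives the robot as it stands. Calls block until the motion is done:
- robot.goto(position, orientation): joint-space move of the TCP to a pose.
- robot.servo_line(position, ori=None, speed=0.15): straight line of the TCP; ori=None keeps the orientation; speed is the mean speed in m/s.
- robot.movej(angles): joint-space move.
- robot.move_gripper(opening): opening from 0.0 (shut) to 1.0 (fully open); the grip force is fixed at half the most; returns when the fingers have stopped.
- robot.dwell(seconds).
- robot.ik(position, orientation): joint angles nearest the present ones, or None.
- robot.grab_frame(name): name is "scene" or "top"; returns (picture, depth): 400x640x3 uint8, red, green, blue; 400x640 float32, m along the optical axis (not along the pixel's ray), 0 where there is no reading.
- robot.camera_info(name): a dict with "vfov" (degrees; the focal length in pixels is half the picture's height over the tangent of half this angle, whatever the lens; pixels are square), "cx", "cy" (the principal point, pixels), "k1" (the pictures are not rectified: a ray, as slopes to the right and down, at radius r is drawn at 1 + k1 r^2 times it, then the intrinsics apply), "view" (4x4, takes a point from world to camera coordinates). Camera axes: x right, y down, z forward; pixel columns grow to the right and rows downward; lengths in m; the calibration is good to about 2 mm. A picture is of the moment at which its call begins. camera_info takes no time and is no camera call.
A pose or a line that the arm cannot do raises robot.Unreachable and nothing moves.
- robot.job_done(): hands the job in; it is judged then, once.
Readings, each from a call of its own:
- robot.read_t(): time.
- robot.read_qpos(): joint angles.
- robot.read_qvel(): joint speeds.
- robot.read_effort(): joint torques, N m.
- robot.read_position(): TCP position.
- robot.read_tcp_rot(): TCP orientation.
- robot.read_force(): force on the tool from outside, world axes, zero at the start.
- robot.read_ft_torque(): the same for the moment, N m.
- robot.read_grip_width(): opening from 0.0 (shut) to 1.0 (fully open).
- robot.read_finger_force(): force on a finger pad.
Only numpy, scipy, OpenCV 4.12 (cv2) and the standard library are available. Lean on these libraries where they do the work, as an engineer would, in place of code of your own. Each camera call takes 0.05 s, during which the arm holds its last target. There are 200 camera calls.

## Working session

There is one attempt and no reset: what is moved stays moved. The work goes in short steps, each a Python script; the robot and the scene stay as the last script left them, time stands still between calls to the robot, and variables do not carry over. Pictures are saved under pics/ and viewed, at most 10 in all, crops included, and the job is handed in when it is done.

```bash
ls; mkdir -p pics; cat > h.py <<'E'
import numpy as np, cv2
from rig import robot
def cam(n):
    i=robot.camera_info(n); f=200/np.tan(np.radians(i['vfov'])/2)
    return f,i['cx'],i['cy'],i['k1'],np.array(i['view'])
def slopes(n,uv):
    f,cx,cy,k1,V=cam(n); uv=np.atleast_2d(np.asarray(uv,float))
    d=(uv-[cx,cy])/f; s=d.copy()
    for _ in range(30): s=d/(1+k1*(s**2).sum(1,keepdims=True))
    return s
def rays(n,uv):
    V=cam(n)[4]; s=slopes(n,uv); R=V[:3,:3]
    return -R.T@V[:3,3], np.c_[s,np.ones(len(s))]@R
def onplane(n,uv,p0,nn):
    o,d=rays(n,uv); nn=np.asarray(nn,float)
    return o+d*(((np.asarray(p0)-o)@nn)/(d@nn))[:,None]
def onz(n,uv,z): return onplane(n,uv,[0,0,z],[0,0,1])
def cloud(n,dep):
    v,u=np.mgrid[:400,:640]; uv=np.c_[u.ravel(),v.ravel()]
    o,d=rays(n,uv); return (o+d*dep.ravel()[:,None]).reshape(400,640,3)
E
python3 - <<'E'
from h import *
for n in('scene','top'):
    p,d=robot.grab_frame(n); np.savez(n+'0.npz',p=p,d=d); cv2.imwrite(f'pics/{n}0.png',p[:,:,::-1]); i=robot.camera_info(n); print(n,i['vfov'],i['k1'],(-np.array(i['view'])[:3,:3].T@np.array(i['view'])[:3,3]).round(3),(d>0).mean())
print(robot.read_t())
E
```

```text
pics
scene 46.35737918336164 -0.08532957588664099 [1.766 0.08  1.023] 0.963703125
top 42.25805658367308 -0.018719013343626408 [0.308 0.01  1.852] 0.99608203125
0.1
```

View pics/top0.png

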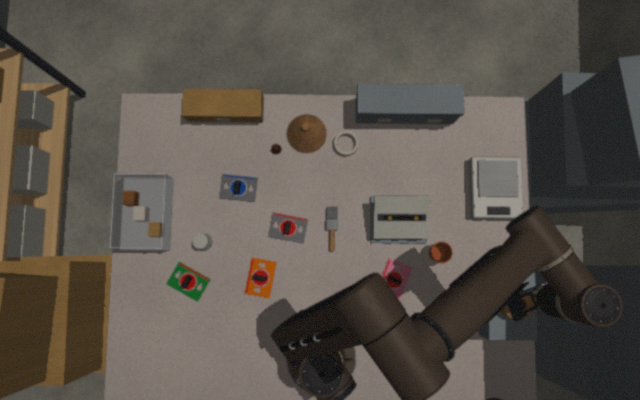

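View pics/scene0.png

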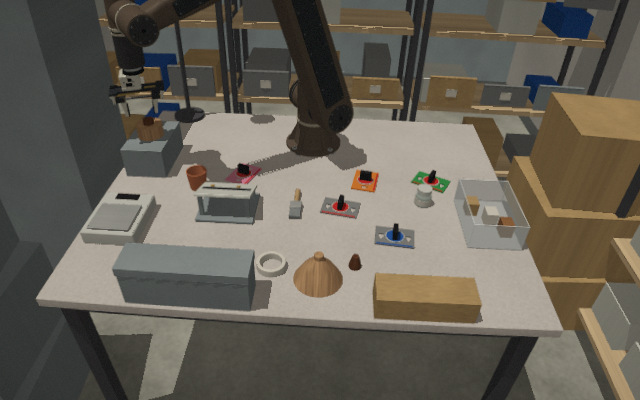

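```bash
python3 - <<'E'
from h import *
t=np.load('top0.npz');p,d=t['p'],t['d']
s=np.load('scene0.npz')['p']
a=cv2.resize(p[200:255,255:325,::-1],None,fx=5.5,fy=5.5,interpolation=3)
b=cv2.resize(p[185:250,362:437,::-1],None,fx=5.5,fy=5.5,interpolation=3)
c=cv2.resize(s[175:225,190:365,::-1],None,fx=4,fy=4,interpolation=3)
W=np.zeros((560,800,3),np.uint8)
W[:a.shape[0],:a.shape[1]]=a;W[:b.shape[0],388:388+b.shape[1]]=b[:,:412];W[360:560,:c.shape[1]]=c
cv2.imwrite('pics/crop1.png',W)
C=cloud('top',d)
np.save('C.npy',C)
# deck plane: bright pixels, z 0.04..0.14
m=np.zeros((400,640),bool);m[190:246,366:434]=1
Z=C[...,2];m&=(Z>.04)&(Z<.14)
P=C[m]
best=None;rng=np.random.default_rng(0)
for _ in range(500):
    q=P[rng.choice(len(P),3,False)];n=np.cross(q[1]-q[0],q[2]-q[0]);L=np.linalg.norm(n)
    if L<1e-6: continue
    n/=L; k=abs((P-q[0])@n)<.003
    if best is None or k.sum()>best.sum():best=k
Q=P[best];c=Q.mean(0);n=np.linalg.svd(Q-c)[2][2];n*=np.sign(n[2])
print('plane',c,n,np.degrees(np.arccos(n[2])),0.35*180/np.pi,len(Q),len(P))
print('deck z med',np.median(Z[195:240:5,372:428:7],axis=1))
# red disc on grey mount
h=cv2.cvtColor(p,cv2.COLOR_RGB2HSV)
def blob(box,f):
    u0,v0,u1,v1=box;mm=np.zeros((400,640),np.uint8);mm[v0:v1,u0:u1]=f(h[v0:v1,u0:u1].astype(int))*255
    v,u=np.nonzero(mm);return mm,np.c_[u,v]
print('grey',h[228,300],'table',h[250,290],'bar',h[217,402],'studs',p[217,388:393],'deck',h[230,400])
mm,uv=blob((265,205,312,248),lambda x:(x[...,1]>120)&(x[...,2]>60)&((x[...,0]<10)|(x[...,0]>170)))
print(len(uv),uv.mean(0))
E
```

```text
plane [ 0.48614854 -0.27186894  0.08628613] [-0.34505413 -0.01089139  0.93851959] 20.195590547219926 20.05352282957881 1232 2370
deck z med [0.10411513 0.10739101 0.09581105 0.09225403 0.08762036 0.07919525
 0.07587032 0.06685157 0.05935311]
grey [ 11  32 134] table [ 16  32 135] bar [90 88 26] studs [[ 86  62  19]
 [108  79  27]
 [108  80  36]
 [ 86  66  26]
 [ 53  41  24]] deck [ 25  26 129]
178 [288.21910112 224.88764045]
```

View pics/crop1.png

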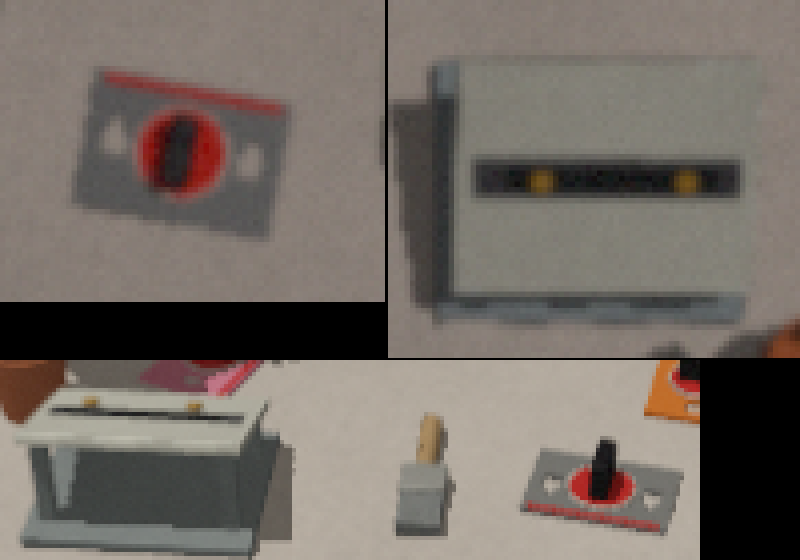

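The crop shows the grey plate with a red disc and red stripe at top-view (288,228). The other red discs sit on plates that are green (187,282), orange (261,278) and pink (394,280), and the blue mount is at (238,187). So (288,228) is the red mount. The studs are at about (389.6,217.8) and (416.2,217.8). The deck rises away from the robot, towards +x.

```bash
cat > meas.py <<'E'
from h import *
K=8
def big(p,box,ch):
    u0,v0,u1,v1=box; c=p[v0:v1,u0:u1]
    return cv2.resize(c,None,fx=K,fy=K,interpolation=cv2.INTER_CUBIC)
def topx(c,box): return (c.reshape(-1,2)+.5)/K-.5+[box[0],box[1]]
def largest(m):
    cs,_=cv2.findContours(m.astype(np.uint8),cv2.RETR_EXTERNAL,cv2.CHAIN_APPROX_NONE); return sorted(cs,key=cv2.contourArea)[::-1]
def norm(a):  # rect angle to (-45,45]
    return (a+45)%90-45
E
python3 - <<'E'
from meas import *
p=np.load('top0.npz')['p']
box=(258,203,320,254);I=big(p,box,0).astype(float)
g=I[...,0]; g2=I[...,1]
m=(I[...,1]<(np.median(I[...,1])+98)/2)
c=largest(cv2.morphologyEx(m.astype(np.uint8),cv2.MORPH_CLOSE,np.ones((9,9))))[0]
W=onz('top',topx(c,box),.005)
r=cv2.minAreaRect((W[:,:2]*1000).astype(np.float32));print('mount',r,'tableG',np.median(I[...,1]),'plateG',I[30*K,12*K+4:30*K:K][:,1].astype(int))
# deck
box=(362,186,438,252);I=big(p,box,0).astype(float)
print('deckrow',p[205,366:376].tolist()[::3],'col',p[232:246,405,1],p[190:200,405,1],p[205,424:434,1])
m=(I[...,1]>I[...,0]-3)&(I[...,2]>95) 
m=cv2.morphologyEx(m.astype(np.uint8),cv2.MORPH_OPEN,np.ones((17,17)))
c=largest(m)[0]
yaw=0.
for _ in range(4):
    ex=np.array([np.cos(.35)*np.cos(yaw),np.cos(.35)*np.sin(yaw),np.sin(.35)]);ey=np.array([-np.sin(yaw),np.cos(yaw),0]);n=np.cross(ex,ey)
    if _==0:o=np.array([.486,-.272,.085])
    W=onplane('top',topx(c,box),o,n); q=np.c_[(W-o)@ex,(W-o)@ey]*1000
    r=cv2.minAreaRect(q.astype(np.float32)); yaw+=np.radians(norm(r[2])); w=o+ex*r[0][0]/1000+ey*r[0][1]/1000
    print('deck',r,np.degrees(yaw),w); o=np.array([w[0],w[1],.085])
B=(I[...,0]-I[...,2]>25)&(I[...,0]>60)
cs=[x for x in largest(B) if 100<cv2.contourArea(x)][:5]
for x in cs: 
    u=topx(np.array(cv2.moments(x)['m10'])/cv2.moments(x)['m00']*np.array([[1,0]])+np.array([[0,cv2.moments(x)['m01']/cv2.moments(x)['m00']]]),box)
    s=onplane('top',u,o+n*.0125,n)-o; print('brass',u,cv2.contourArea(x)/64,(s@ex)*1000,(s@ey)*1000)
D=I[...,0]<60
D[:15*K]=0;D[45*K:]=0;D[:,:12*K]=0
x=largest(D&True)[0];W=onplane('top',topx(x,box),o,n)-o;print('bar',cv2.minAreaRect((np.c_[W@ex,W@ey]*1000).astype(np.float32)))
E
```

```text
mount ((451.5800476074219, 123.74437713623047), (135.26953125, 95.89375305175781), 80.06089782714844) tableG 124.0 plateG [84 83 88 85 85 84 83 83 85 86 82 69 44 23 18 26 27 26]
deckrow [[70, 65, 62], [68, 62, 59], [46, 49, 50], [115, 112, 104]] col [126 127 130 126 127 122  92  70  85 100  98  89 110 125] [123 124 125 125 120 116 119 128 127 128] [124 125 126 124 125 133 130 129 126 127]
deck ((-80.95077514648438, -81.05819702148438), (20.809961318969727, 16.449716567993164), 0.43843206763267517) 0.43843206763267517 [ 0.40995705 -0.3530582   0.05724216]
deck ((-1.5995712280273438, 5.516305923461914), (16.215303421020508, 20.494773864746094), 89.98149108886719) 0.41992315649986267 [ 0.40841229 -0.34755355  0.08445151]
deck ((-0.03165149688720703, 0.10933828353881836), (20.48857307434082, 16.209705352783203), 0.001022005220875144) 0.4209451617207378 [ 0.40838176 -0.34744443  0.08498915]
deck ((-0.0006046295166015625, 0.002109527587890625), (16.209688186645508, 20.488393783569336), 89.99962615966797) 0.42057132138870656 [ 0.40838117 -0.34744233  0.08499979]
brass [[434.16317169 247.29023045]] 59.609375 [-24.07425237] [-34.32039123]
brass [[389.50382993 217.62538854]] 17.59375 [80.1398406] [121.26139145]
brass [[415.8119937  217.77193969]] 17.359375 [79.67851231] [32.74224904]
bar ((78.88018798828125, 95.84806060791016), (20.072771072387695, 126.03114318847656), 0.026735683903098106)
```

```bash
cat > geo.py <<'E'
from h import *
from scipy.spatial.transform import Rotation as Ro
yaw=np.radians(.3)
Rd=Ro.from_euler('ZY',[yaw,-.35]).as_matrix(); n=Rd[:,2]
S=onz('top',[[389.504,217.625],[415.812,217.772]],.085+.0125*np.cos(.35))
mid=S.mean(0)-.0125*n      # stud mid on the surface
Rm=Ro.from_euler('z',np.radians(-9.94)).as_matrix(); m0=np.array([.4516,.1237,0])
F=[np.diag([1,-1,-1.]),np.diag([-1,1,-1.])]
E
python3 - <<'E'
from geo import *
print(S,mid,np.linalg.norm(S[0]-S[1]))
C=np.load('C.npy')
for v,u in[(205,380),(205,400),(205,425),(230,380),(230,400),(230,425)]:
    P=C[v-2:v+3,u-2:u+3].reshape(-1,3);print(u,v,np.median((P-mid)@n).round(4),end=' ')
print()
for f in F:
    for P,R in((m0+[0,0,.014],Rm@f),(m0+[0,0,.15],Rm@f),(mid+n*.014,Rd@f),(mid+n*.1,Rd@f)):
        q=robot.ik(P,R);print(None if q is None else np.round(q,0))
E
```

```text
[[ 0.48119488 -0.22941763  0.09674216]
 [ 0.48139791 -0.31931446  0.09674216]] [ 0.48558256 -0.2743436   0.085     ] 0.08989706491602069
380 205 0.0001 400 205 0.0001 425 205 0.0003 380 230 -0.0011 400 230 -0.0009 425 230 0.0 
[ 39.  16. -40.   0. -34.  41.]
[ 39.   5. -31.   0. -54.  41.]
[-13.   8. -35. -10. -28. 111.]
[-14.  -0. -32.  -8. -39. 109.]
[  39.   16.  -40.   -0.  -34. -139.]
[  39.    5.  -31.    0.  -54. -139.]
[-13.   8. -35. -10. -28. -69.]
[-14.  -0. -32.  -8. -39. -71.]
```

```bash
python3 - <<'E'
from geo import *
f=F[0]
robot.goto(m0+[0,0,.2],Rm@f)
robot.servo_line(m0+[0,0,.07],speed=.15)
robot.servo_line(m0+[0,0,.014],speed=.06)
print(robot.read_position(),robot.read_force(),robot.read_t())
robot.move_gripper(0.0)
print(robot.read_grip_width()*88,robot.read_finger_force(),robot.read_force())
robot.servo_line(m0+[0,0,.12],speed=.1)
robot.dwell(.3)
print('lift',robot.read_grip_width()*88,robot.read_force(),robot.read_ft_torque(),robot.read_t())
robot.goto(mid+n*.09,Rd@f)
robot.dwell(.4)
print(robot.read_position()-mid-n*.09,robot.read_force(),robot.read_t())
for c in('scene','top'):
    p,d=robot.grab_frame(c);np.savez(c+'1.npz',p=p,d=d)
p1=np.load('scene1.npz')['p'];p2=np.load('top1.npz')['p']
a=cv2.resize(p1[100:240,150:350],None,fx=4,fy=4,interpolation=3)
cv2.imwrite('pics/s1.png',a[:,:,::-1])
E
```

```text
[0.45185085 0.12388349 0.01425943] [-0.77653045 -0.57089505  0.01224159] 4.9833
16.20020553244299 29.9954554438591 [-0.2631292  -0.61945445  0.01887068]
lift 16.408211168695342 [ 0.07479129 -0.27597944 -2.22152777] [-0.06145041  0.13918675 -0.00621421] 7.6167
[ 2.05059191e-04  3.35509562e-04 -7.29486258e-05] [ 0.2434919  -0.58043094 -2.13859302] 9.5
```

View pics/s1.png

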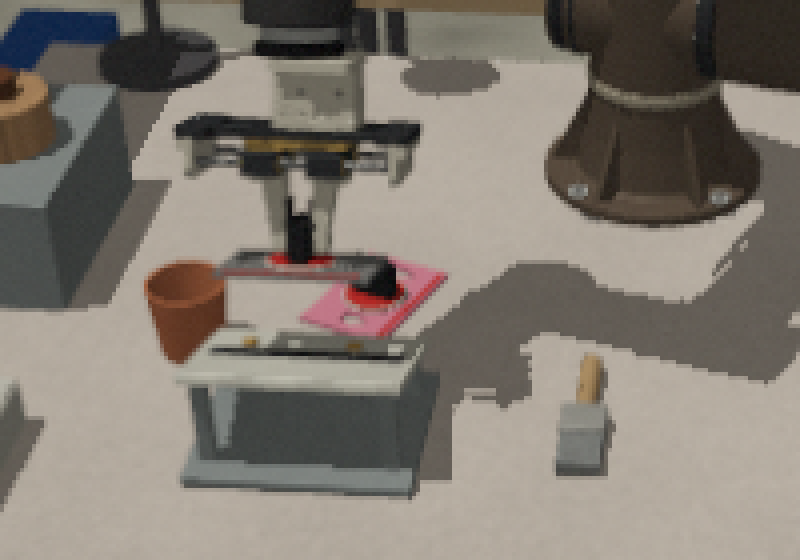

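```bash
cat > ins.py <<'E'
from geo import *
f=F[0]
def tgt(x,y,z): return mid+Rd@np.array([x,y,z+.014])
def fd(F0,N=3): return Rd.T@(np.mean([robot.read_force() for _ in range(N)],0)-F0)
def down(F0,x,y,z0,z1,step=.001,lim=3.,sp=.02,v=True):
    z=z0
    while True:
        robot.servo_line(tgt(x,y,z),speed=sp); a=fd(F0)
        if v: print(f'{z*1000:.1f}',a.round(1),(Rd.T@(robot.read_position()-tgt(x,y,z))*1000).round(1),round(robot.read_t(),2))
        if a[2]>lim: return z,a
        if z<=z1+1e-9: return z,a
        z=max(z-step,z1)
E
python3 - <<'E'
from ins import *
robot.servo_line(tgt(0,0,.016),Rd@f,speed=.1);robot.dwell(.2)
F0=np.mean([robot.read_force() for _ in range(5)],0);np.save('F0.npy',F0)
print(down(F0,0,0,.0145,.009))
E
```

```text
14.5 [-0.1 -0.7  0.2] [0.  0.  0.1] 10.8
13.5 [-1.4 -0.9 -0. ] [-0.   0.  -0.1] 11.05
12.5 [-0.7 -0.6  0. ] [-0.1  0.  -0.1] 11.3
11.5 [-0.9 -0.   0.4] [-0.1  0.  -0.1] 11.55
10.5 [-0.2 -0.7  0.3] [-0.1  0.  -0.1] 11.8
9.5 [-1.1 -0.8  1.2] [-0.   0.  -0.1] 12.05
9.0 [-1.7 -0.8 -0.6] [-0.1  0.  -0. ] 12.3
(0.009, array([-1.72690716, -0.79165155, -0.63684141]))
```

```bash
python3 - <<'E'
from ins import *
F0=np.load('F0.npy')
print(down(F0,0,0,.008,-.002))
E
```

```text
8.0 [-0.8 -0.9  0.7] [-0.   0.  -0.1] 12.55
7.0 [-1.4 -0.  -0.8] [-0.   0.  -0.1] 12.8
6.0 [-0.8 -0.4  0.7] [-0.   0.  -0.1] 13.05
5.0 [-1.1 -0.5  0.3] [-0.   0.  -0.1] 13.3
4.0 [-1.1 -0.2  0.9] [ 0.   0.  -0.1] 13.55
3.0 [-0.7 -0.7  1.1] [ 0.1 -0.  -0. ] 13.8
2.0 [-0.3  0.3 -0.3] [ 0.1 -0.  -0. ] 14.05
1.0 [-1.  -1.2 -0.1] [-0.   0.  -0.1] 14.3
0.0 [ 0.5 -0.6  2.4] [ 0.1 -0.1  0.1] 14.55
-1.0 [-1.9  0.4  7.3] [ 0.2 -0.   0.2] 14.8
(-0.001, array([-1.88675025,  0.42162829,  7.25447182]))
```

```bash
python3 - <<'E'
from ins import *
F0=np.load('F0.npy')
robot.dwell(.3)
robot.servo_line(tgt(0,0,-.0002),speed=.02);robot.dwell(.3);print('seat',fd(F0))
x=0
while x>-.0165:
    x-=.001 if x<-.011 else .002
    robot.servo_line(tgt(x,0,-.0002),speed=.02);a=fd(F0,5);print(round(x*1000,1),a.round(1),(Rd.T@(robot.read_position()-mid)*1000).round(1),(Rd.T@robot.read_ft_torque()).round(2))
    if a[0]>5 or a[2]>9 or abs(a[1])>8: break
print(robot.read_t())
E
```

```text
seat [0.16342758 1.14225914 5.6954916 ]
-2.0 [0.3 0.1 4.1] [-1.8 -0.1 13.9] [-0.28  1.14  0.07]
-4.0 [ 1.4 -0.6  5.6] [-4.1 -0.  13.8] [-0.37  1.18  0.09]
-6.0 [-1.  -0.2  5.1] [-6.3  0.  13.8] [-0.39  1.22  0.1 ]
-8.0 [ 0.4 -0.8  5.4] [-8.3  0.  13.8] [-0.33  1.31  0.04]
-10.0 [-0.2 -1.2  5.4] [-10.3   0.   13.8] [-0.33  1.25  0.13]
-12.0 [-0.  -0.2  5.2] [-12.3   0.1  13.8] [-0.35  1.22  0.07]
-13.0 [ 0.8 -0.1  4.5] [-13.1   0.   13.8] [-0.33  1.14  0.07]
-14.0 [ 0.2 -0.3  5.9] [-14.1   0.   13.8] [-0.34  1.03  0.13]
-15.0 [0.6 0.3 5.2] [-15.1   0.   13.8] [-0.3   1.05  0.05]
-16.0 [ 2.2 -0.8  4.9] [-15.7  -0.1  13.9] [-0.22  0.65  0.04]
-17.0 [5.5 1.5 4.7] [-15.9  -0.1  14. ] [ 0.4  -0.48  0.01]
18.4
```

```bash
python3 - <<'E'
from ins import *
F0=np.load('F0.npy')
robot.servo_line(tgt(-.0160,0,-.0002),speed=.02);print(fd(F0))
robot.move_gripper(0.6);robot.dwell(.2);print('open',robot.read_grip_width(),robot.read_force())
robot.servo_line(tgt(-.016,0,.10),speed=.1);robot.goto(np.array([.40,.1,.3]),Rm@f)
print(robot.read_t())
for c in('scene','top'):
    p,d=robot.grab_frame(c);np.savez(c+'2.npz',p=p,d=d)
p1=np.load('scene2.npz')['p'];p2=np.load('top2.npz')['p']
a=cv2.resize(p1[165:230,180:280],None,fx=5,fy=5,interpolation=3);b=cv2.resize(p2[180:255,360:455],None,fx=5,fy=5,interpolation=3)[:,:300]
W=np.zeros((400,800,3),np.uint8);W[:325,:500]=a;W[:375,500:]=b
cv2.imwrite('pics/f.png',W[:,:,::-1])
C=cloud('top',np.load('top2.npz')['d'])
# plate top face and disc heights relative to the deck
for u,v in[(388,225),(394,232),(410,232),(418,226),(386,215),(420,215)]:
    P=C[v-1:v+2,u-1:u+2].reshape(-1,3);print(u,v,((np.median(P,0)-mid)@Rd*1000).round(1))
E
```

```text
[3.88465488 0.40828698 5.42603405]
open 0.5973046670394999 [ 0.38351223  0.02039738 -0.40617004]
22.2667
388 225 [-28.4  48.4   4. ]
394 232 [-52.9  26.9   5.2]
410 232 [-53.6 -28.9   3.5]
418 226 [-31.5 -55.9   3.5]
386 215 [ 7.8 56.   5.3]
420 215 [  7.9 -60.5   5.5]
```

View pics/f.png

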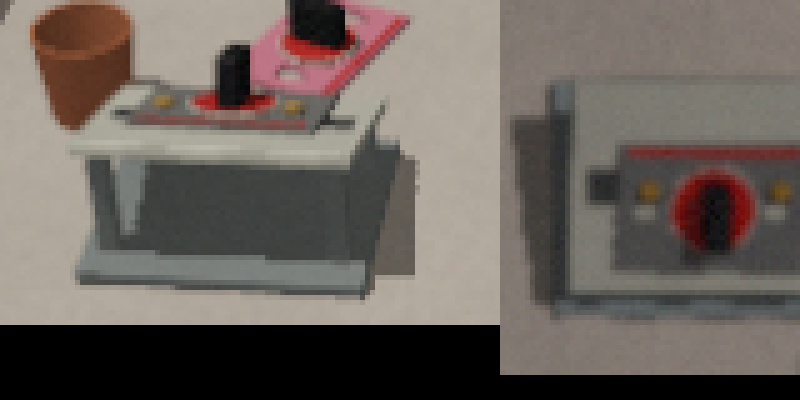

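The picture shows the mount flat on the deck. Both brass heads, at about (650,190) and (780,190) in the crop, are at the tops of the necks with the empty wide ends below them. The gripper is clear.

```bash
python3 -c "
from rig import robot
print(robot.job_done(),robot.read_t())"
```

```text
the job is handed in; nothing more can be done
the job is handed in; nothing more can be done
```

The red mount hangs on both studs, flat on the deck and slid down until it stopped at the neck ends; I released it and handed the job in at about 22 s, and the highest normal force I read while pressing was about 7 N.

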